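Sort rubbing blocks by their drag

TASK

The three wooden rubbing blocks on the bench look alike, but one has fresh grit, one is half worn and one is worn smooth, which can only be told by how hard they drag. Feel each block first: keep it on the bench, drag it at least 50 mm away from where it stood and leave it there until all three have been felt, never pushing any of them onto the bench harder than 25 N. Then set the one that drags hardest flat inside the green tray and the one that slides most easily flat inside the red tray, without ever lifting the middle one, which stays flat on the bench, and leave the other things on the bench alone.

Things in the scene. Friction and masses are not known exactly. Their poses are not given: they have to be found in the camera images.
- block_1: one of three look-alike rubbing blocks, 86 long (x) by 58 wide (y) by 58 high: springy dark grit sole, 12 thick, under a wooden back (top at 26) with a wooden grip rail along x, 76 long, 24 wide, from 26 to 58 above the underside. 0.35 kg, each up to 15 % off. Origin: centre of the underside, z up. The sole yields about 1 mm per 5 N of press, 5 mm at most. Which block has which grit varies unseen; names do not tell
- block_2: another of the three look-alike rubbing blocks, same shape and origin as block_1, a different grit. Sliding friction of the three on the bench: about 0.95 (fresh grit, drags hardest), 0.5 (half worn, middle) and 0.24 (worn smooth, slides most easily), all up to 10 % off
- block_3: the last of the three look-alike rubbing blocks, same shape and origin as block_1, a different grit. All three stand flat on the bench at the start, rails within 0.3 rad of the world x direction, with free bench ahead of them (+x) for 80 mm and more
- tray_green: fixed open green tray, outside 124 long (its x axis) by 94 wide (y), walls 6 thick and 20 high, so the inside is 112 by 82, inner floor 5 above the underside. Origin: centre of its underside on the bench
- tray_red: fixed open red tray, outside 124 long (its x axis) by 94 wide (y), walls 6 thick and 20 high, so the inside is 112 by 82, inner floor 5 above the underside. Origin: centre of its underside on the bench
- bench: the fixed bench, its dark flat wooden top at z = 0, on which everything stands (origin on the floor below it)
- tape_roll: a bystander to leave alone; origin at the centre of its underside: roll of pale masking tape, diameter 91, 24 high
- dip_pan: a bystander to leave alone; origin at the centre of its underside: small grey open pan, diameter 66, 50 high
- pliers: a bystander to leave alone; origin at the centre of its underside: pliers with red handles lying flat, 57 by 176 (y) by 14

How it is judged:
On the way:
1. all three blocks have been dragged at least 40 mm from where they stood and are on the bench (distance of each of block_1, block_2, block_3 from where it was at the start of the episode above 0.04 m and height (world z) of each of block_1, block_2, block_3 below 0.003 m), for 0.1 s.
At the end, for the whole second after the job is handed in: hardest-dragging block flat in the green tray, easiest-sliding one flat in the red (centred within 20 mm along, 18 mm across, underside at most 4 mm above the inner floor, tilt under 0.08 rad); middle one flat on the bench (within 3 mm, tilt under 0.05 rad); all at rest (x of block_2 in the frame of tray_green between -0.02 and 0.02 m and y of block_2 in the frame of tray_green between -0.018 and 0.018 m and z of block_2 in the frame of tray_green below 0.009 m and angle between each of block_2, block_3's own z axis and vertical below 0.08 rad and x of block_3 in the frame of tray_red between -0.02 and 0.02 m and y of block_3 in the frame of tray_red between -0.018 and 0.018 m and z of block_3 in the frame of tray_red below 0.009 m and height (world z) of block_1 below 0.003 m and angle between block_1's own z axis and vertical below 0.05 rad and linear speed of each of block_1, block_2, block_3 below 0.01 m/s); the robot touches nothing.
It fails at once if a block is pressed onto the bench with more than 25 N (contact force between any of block_1, block_2, block_3 and bench above 25 N).
It fails at once if the half-worn block is lifted more than 15 mm off the bench (height (world z) of block_1 above 0.015 m).
It fails at once if a block is lifted more than 15 mm off the bench before it is 30 mm from where it stood ((height (world z) of block_1 above 0.015 m and distance of block_1 from where it was at the start of the episode below 0.03 m) or (height (world z) of block_2 above 0.015 m and distance of block_2 from where it was at the start of the episode below 0.03 m) or (height (world z) of block_3 above 0.015 m and distance of block_3 from where it was at the start of the episode below 0.03 m)).
It fails at once if the tape roll, the pan or the pliers are moved more than 30 mm (distance of any of tape_roll, dip_pan, pliers from where it was at the start of the episode above 0.03 m).
It also fails if it takes over 72 s, if anything falls off the work surface, if the arm or the gripper's body presses on something with over 40 N, if the wrist force passes 120 N, or if a joint passes its speed limit or range.

ROBOT

A 6-joint arm with a two-finger parallel gripper is mounted at the origin on a cart in front of the work surface, level with it; the furniture and walls round the work are solid. World frame = base frame: x ahead of the robot, y to its left, z up, the work surface at z = 0. Lengths are in m, angles in rad, forces in N, time in s.
With the tool pointing down it reaches from about 0.325 to 0.775 m from the base axis. Payload 5.5 kg.
Tool frame: the origin (TCP) lies at the very end of the fingers, on their centre line; the grasp point (between the pads) lies 19 mm behind it; z points along the fingers, y is the direction in which the jaws open and shut (so a half turn about z gives the same grasp; the last joint's range is limited). The gripper opens to 88 mm and grips with 3 to 60 N. Pads are 20 mm wide; open, the fingers measure 115 mm over their backs; the gripper's body (75 mm by 178 mm) begins 61 mm behind the grasp point.
Start: joints at [1.095, 0.091, 1.231, -0, 1.82, -0.057], TCP at [0.244, 0.548, 0.223] pointing down, gripper open.
Joint ranges: [-2.87, 2.87], [-0.86, 2.18], [0.17, 2.46], [-1.51, 4.65], [0.06, 2.69], [-2.65, 2.65]. Speed limits (rad/s): [2.57, 2.57, 3.01, 3.14, 3.14, 3.14].

INTERFACE

Orientations are given as [roll, pitch, yaw] about the fixed x, y, z axes, in that order (R = Rz(yaw) Ry(pitch) Rx(roll)).
In Python, from cell import manip gives the robot as it stands.
- The arm moves only by the tool apply_moves, never from a script. Its argument "targets" is one flat list of numbers, 7 for each row, row after row: the shift along the world's x, y, z in m, then the turn, a rotation vector about the world's x, y, z in rad, then the finger opening in m, from 0 to 0.0878. A call has 1 to 20 rows; each row is the pose to reach, as a shift and turn from the pose commanded when the call began; what a row does not reach only later rows make up. A row lasts 1/10 s, in which the tool goes at most 50 mm and 8.59 degrees, less where a joint would pass 70% of its speed; a pose out of reach is approached as far as the arm can. A call with a gripper value outside its range is refused whole. The fingers move at their own pace and stop on an object; "force" is the grip in N (left out, the last holds). Time passes only in rows, so rows that repeat a pose let the fingers close. It gives the time, the measured TCP pose, the force and the opening at its end, in the units of the state.
- manip.observe(): the state, without advancing time (a new reading comes with each control period).
- manip.get_image(name): name is "side" or "top" or "wrist"; returns a dict with "frame" (480x640x3 uint8, red, green, blue), "fx", "fy", "cx", "cy" (pixels), "R" (3x3) and "t" (3): a world point X has camera coordinates R X + t; the wrist camera has in their place "hand_eye" (4x4, takes a point from camera to tool coordinates, whose origin is the TCP and whose axes are the flange's). Camera axes: x right, y down, z forward; pixel columns grow to the right and rows downward; lengths in m; the calibration is good to about 2 mm. A picture is of the moment at which its call begins: read the wrist's pose just before it. There is no depth.
- manip.close_job(): hands the job in, once; it reports no verdict.
The state is a dict: "time": time; "joint_pos": joint angles; "joint_velocities": joint speeds; "tau": joint torques, N m; "ee_pos": TCP position; "tcp_rot": TCP orientation; "wrist_force": force on the tool from outside, world axes, zero at the start; "torque": the same for the moment, N m; "grip_width": opening from 0.0 (shut) to 1.0 (fully open).
Only numpy, scipy, OpenCV 4.12 (cv2) and the standard library are available. Lean on these libraries where they do the work, as an engineer would, in place of code of your own. Each camera call takes 0.05 s, during which the arm holds its last target.

## Working session

There is one attempt and no reset: what is moved stays moved. The work goes in short steps, Python scripts to look and compute and a tool call to move; the robot and the scene stay as the last step left them, time stands still between calls to the robot, and variables do not carry over. Pictures are saved under pics/ and viewed, and the job is handed in when it is done.

Besides the shell and the picture viewer there is one more tool, called after "Emit:" as name(argument=value, ...) on one line, values as JSON. apply_moves: Moves the arm, as the interface text tells. Its arguments: {"type":"object","properties":{"targets":{"type":"array","items":{"type":"number"}},"force":{"type":"number"}},"required":["targets"]}

```bash
ls; mkdir -p pics; python3 - <<'E'
from cell import manip
import cv2
print(manip.observe())
for n in ("top","side"):
    d=manip.get_image(n); cv2.imwrite(f"pics/{n}0.png",d["frame"][:,:,::-1]); print(n,{k:v for k,v in d.items() if k!="frame"})
E
```

```text
pics
{'time': 0.0, 'joint_pos': array([ 1.09528832e+00,  9.18473634e-02,  1.23188553e+00,  4.93727370e-06,
        1.81985024e+00, -5.66895540e-02]), 'joint_velocities': array([ 4.23429447e-04, -4.65005157e-04, -1.06678448e-05, -1.54824046e-03,
       -1.09304954e-03, -2.02162910e-04]), 'tau': array([-2.12089282e-03, -4.46472108e+01, -4.06429768e+01,  6.95300382e-02,
        2.99391348e-02, -1.10195731e-04]), 'ee_pos': array([0.24385745, 0.54786159, 0.221514  ]), 'tcp_rot': array([-3.13960564e+00, -1.17558472e-04,  2.72277529e+00]), 'wrist_force': array([-0.74799784, -0.56690896,  0.68815367]), 'torque': array([-0.02148899, -0.02586471, -0.02692759]), 'grip_width': 1.0013878254455189}
top {'fx': 510.42343492639003, 'fy': 510.42343492639003, 'cx': 317.5015702161735, 'cy': 238.2792734286206, 'R': array([[ 0.00420097, -0.99993877, -0.01023786],
       [-0.99895739, -0.003731  , -0.0454996 ],
       [ 0.04545862,  0.01041833, -0.99891189]]), 't': array([0.00215916, 0.59913755, 1.26086496])}
side {'fx': 436.20543003999455, 'fy': 436.20543003999455, 'cx': 327.9119467197164, 'cy': 240.02639100780706, 'R': array([[-0.82014259,  0.57196771,  0.01480112],
       [ 0.46401217,  0.6800353 , -0.56766601],
       [-0.33475191, -0.45869917, -0.82312589]]), 't': array([ 0.5370394 , -0.48186554,  1.40330447])}
```

View pics/top0.png

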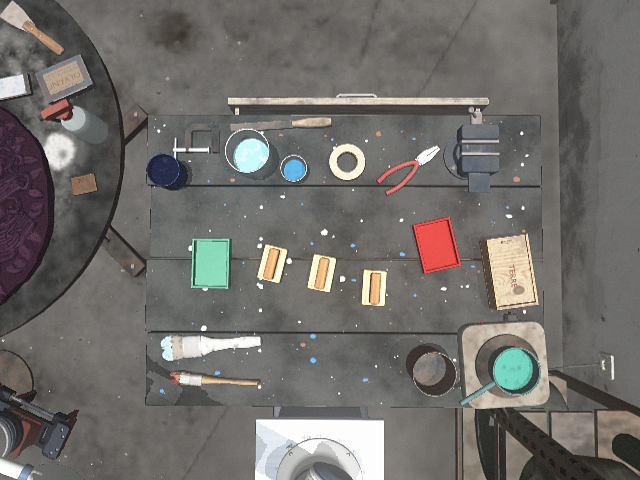

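View pics/side0.png

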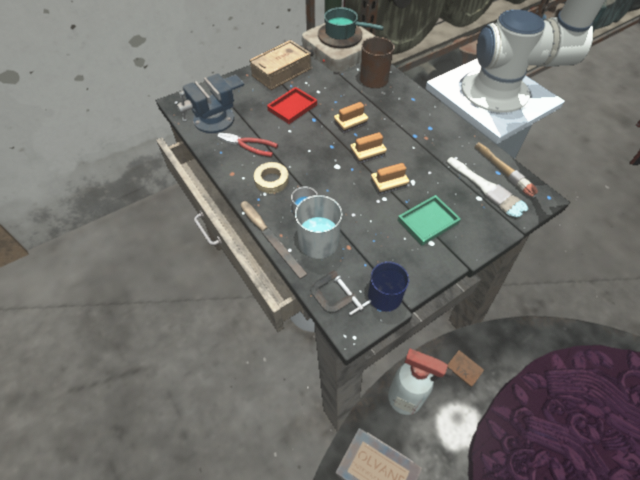

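```bash
python3 - <<'E'
import cv2
im=cv2.imread("pics/top0.png")
cv2.imwrite("pics/crop0.png",cv2.resize(im[210:320,180:400],None,fx=3.6,fy=3.6,interpolation=cv2.INTER_CUBIC))
cv2.imwrite("pics/crop1.png",cv2.resize(im[200:320,400:550],None,fx=5,fy=5,interpolation=cv2.INTER_CUBIC))
E
```

```text
(no output)
```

View pics/crop0.png

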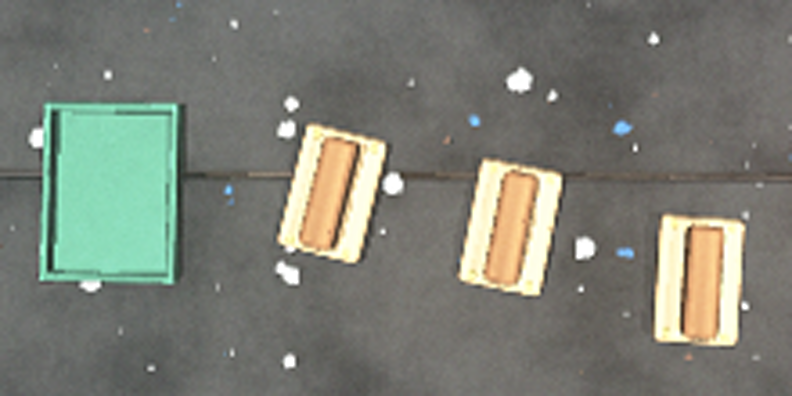

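View pics/crop1.png

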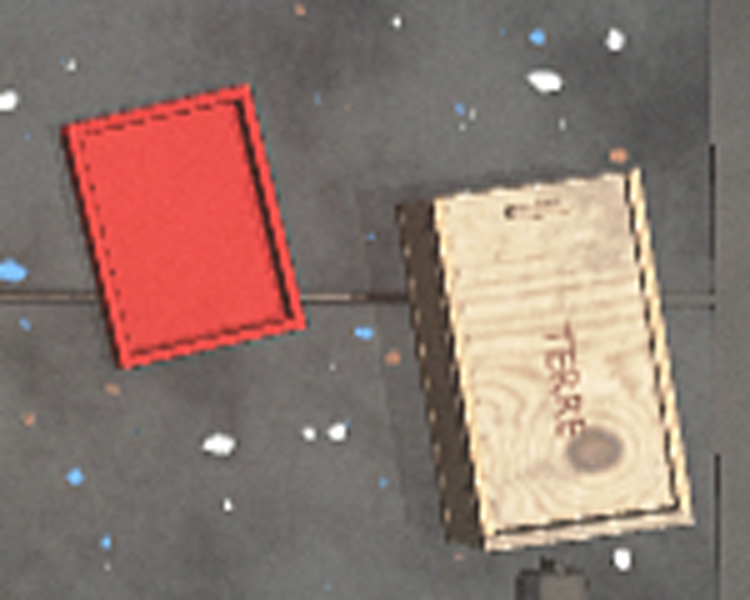

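```bash
cat > h.py <<'E'
import numpy as np
fx=510.42343492639003;cx=317.5015702161735;cy=238.2792734286206
R=np.array([[ 0.00420097, -0.99993877, -0.01023786],[-0.99895739, -0.003731  , -0.0454996 ],[ 0.04545862,  0.01041833, -0.99891189]]);t=np.array([0.00215916, 0.59913755, 1.26086496])
def up(px,z):
    px=np.atleast_2d(px).astype(float)
    d=np.c_[(px[:,0]-cx)/fx,(px[:,1]-cy)/fx,np.ones(len(px))]@R
    c=-R.T@t
    return (c+d*((z-c[2])/d[:,2])[:,None])[:,:2]
def quad(q,z,off,s,n=""):
    # corners TL,TR,BR,BL (image up=+x)
    w=up(np.array(q)/s+np.array(off)+ (0.5/s-0.5),z)
    a=(w[0]+w[1]-w[2]-w[3])/2; b=(w[0]+w[3]-w[1]-w[2])/2
    print(n,"c",w.mean(0).round(4),"yaw",round(np.arctan2(a[1],a[0]),3),"perp",round(np.arctan2(b[1],b[0])-np.pi/2,3),"size",np.linalg.norm(a).round(4),np.linalg.norm(b).round(4))
E
python3 - <<'E'
from h import *
o=(180,210);s=3.6
quad([(310,124),(386,143),(358,263),(279,245)],.026,o,s,"A")
quad([(483,158),(563,174),(540,296),(459,281)],.026,o,s,"B")
quad([(660,214),(745,219),(739,346),(655,342)],.026,o,s,"C")
quad([(45,103),(183,104),(175,282),(41,281)],.02,o,s,"G")
quad([(64,126),(248,87),(304,326),(122,368)],.02,(400,200),5,"R")
print(R@0+(-R.T@t))
from cell import manip
d=manip.get_image("wrist");print(d["hand_eye"])
E
```

```text
A c [0.536 0.116] yaw -0.233 perp -0.229 size 0.0849 0.0547
B c [ 0.5136 -0.0062] yaw -0.186 perp -0.185 size 0.0852 0.0561
C c [ 0.478  -0.1351] yaw -0.044 perp -0.048 size 0.0869 0.0577
G c [0.5362 0.2701] yaw -0.02 perp -0.003 size 0.1227 0.0941
R c [ 0.5835 -0.2904] yaw 0.226 perp 0.222 size 0.1222 0.0929Traceback (most recent call last):
  File "<stdin>", line 8, in <module>
ValueError: matmul: Input operand 1 does not have enough dimensions (has 0, gufunc core with signature (n?,k),(k,m?)->(n?,m?) requires 1)
```

Emit:
apply_moves(targets=[0.146,-0.216,-0.05,0,0,0.186,0.055,0.292,-0.432,-0.08,0,0,0.186,0.055,0.292,-0.432,-0.08,0,0,0.186,0.055,0.292,-0.432,-0.08,0,0,0.186,0.055,0.292,-0.432,-0.08,0,0,0.186,0.055,0.292,-0.432,-0.08,0,0,0.186,0.055,0.292,-0.432,-0.08,0,0,0.186,0.055,0.292,-0.432,-0.08,0,0,0.186,0.055,0.292,-0.432,-0.08,0,0,0.186,0.055,0.292,-0.432,-0.08,0,0,0.186,0.055,0.292,-0.432,-0.08,0,0,0.186,0.055,0.292,-0.432,-0.08,0,0,0.186,0.055,0.292,-0.432,-0.08,0,0,0.186,0.055,0.292,-0.432,-0.08,0,0,0.186,0.055,0.292,-0.432,-0.08,0,0,0.186,0.055], force=25)

```text
time: 1.6
ee_pos: [0.5356, 0.1174, 0.143]
tcp_rot: [3.141, 0.0, 2.911]
wrist_force: [-0.8, -0.2, 0.4]
grip_width: 0.626
```

```bash
python3 - <<'E'
from cell import manip
import cv2
o=manip.observe(); print(o["time"],o["ee_pos"],o["tcp_rot"],o["wrist_force"],o["grip_width"])
d=manip.get_image("wrist");print(d["hand_eye"].round(4),d["fx"],d["cx"],d["cy"]);cv2.imwrite("pics/w0.png",d["frame"][:,:,::-1])
E
```

```text
1.6 [0.53558338 0.11743265 0.14304094] [3.14113074e+00 4.35699157e-04 2.91073217e+00] [-0.81366991 -0.23367704  0.4335867 ] 0.6258173756895501
[[-1.000e-04 -9.669e-01 -2.552e-01  6.950e-02]
 [ 1.000e+00 -0.000e+00 -4.000e-04 -6.000e-04]
 [ 4.000e-04 -2.552e-01  9.669e-01 -1.629e-01]
 [ 0.000e+00  0.000e+00  0.000e+00  1.000e+00]] 431.0419676716797 316.5196538393472 242.56214232231366
```

View pics/w0.png

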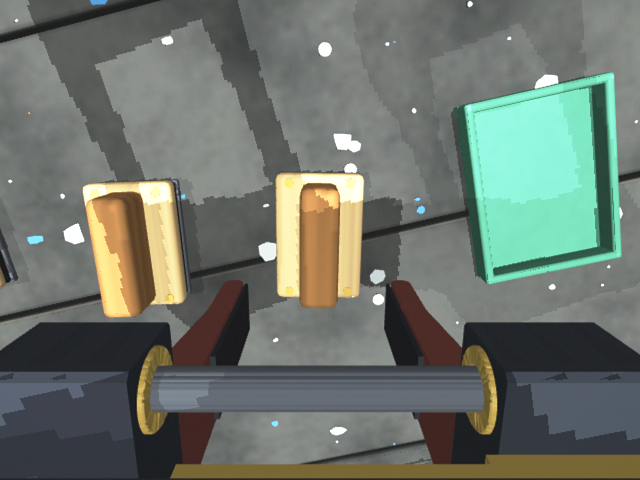

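```bash
cat >> h.py <<'E'
from scipy.spatial.transform import Rotation as Ro
def wproj(P,ee,rot,he,f=431.04,c=(316.52,242.56)):
    T=Ro.from_euler('xyz',rot).as_matrix()
    pt=(np.atleast_2d(P)-ee)@T
    pc=(pt-he[:3,3])@he[:3,:3]
    return np.c_[pc[:,0]/pc[:,2]*f+c[0],pc[:,1]/pc[:,2]*f+c[1]]
def bpts(x,y,yaw,z,L=.086,W=.058):
    c,s=np.cos(yaw),np.sin(yaw)
    return np.array([[x+c*a*L/2-s*b*W/2,y+s*a*L/2+c*b*W/2,z] for a,b in((1,1),(1,-1),(-1,-1),(-1,1))])
E
python3 - <<'E'
from h import *
from cell import manip
o=manip.observe();d=manip.get_image("wrist")
P=bpts(.536,.116,-.231,.026)
print(wproj(P,o["ee_pos"],o["tcp_rot"],d["hand_eye"]).round(0))
print(wproj(bpts(.536,.116,-.231,.058,.076,.024),o["ee_pos"],o["tcp_rot"],d["hand_eye"]).round(0))
print(wproj(bpts(.5136,-.0062,-.186,.026),o["ee_pos"],o["tcp_rot"],d["hand_eye"]).round(0))
print(wproj(bpts(.5362,.2701,-.012,.02,.124,.094),o["ee_pos"],o["tcp_rot"],d["hand_eye"]).round(0))
E
```

```text
[[357. 297.]
 [274. 297.]
 [271. 172.]
 [361. 172.]]
[[335. 309.]
 [296. 309.]
 [295. 187.]
 [336. 187.]]
[[182. 304.]
 [100. 307.]
 [ 77. 184.]
 [166. 180.]]
[[618. 256.]
 [483. 284.]
 [459. 104.]
 [610.  69.]]
```

Emit:
apply_moves(targets=[0,0.001,-0.05,0,0,0,0.055,0,0.001,-0.085,0,0,0,0.055,0,0.001,-0.105,0,0,0,0.055,0,0.001,-0.111,0,0,0,0.055,0,0.001,-0.111,0,0,0,0.055,0,0.001,-0.111,0,0,0,0.055], force=25)

```text
time: 2.3
ee_pos: [0.5369, 0.1176, 0.0334]
tcp_rot: [3.141, 0.002, 2.909]
wrist_force: [0.5, 0.1, -0.2]
grip_width: 0.624
```

Emit:
apply_moves(targets=[0,0,0,0,0,0,0.015,0,0,0,0,0,0,0.015,0,0,0,0,0,0,0.015,0,0,0,0,0,0,0.015,0,0,0,0,0,0,0.015,0,0,0,0,0,0,0.015], force=25)

```text
time: 2.9
ee_pos: [0.5362, 0.1173, 0.0319]
tcp_rot: [3.141, 0.0, 2.909]
wrist_force: [0.9, 1.7, 0.8]
grip_width: 0.275
```

Emit:
apply_moves(targets=[0.0,0,-0.0015,0,0,0,0.015,0.0,0,-0.0015,0,0,0,0.015])

```text
time: 3.1
ee_pos: [0.5362, 0.1173, 0.0309]
tcp_rot: [3.141, 0.001, 2.909]
wrist_force: [-1.0, 0.3, 5.8]
grip_width: 0.272
```

Emit:
apply_moves(targets=[0.005,0,0,0,0,0,0.015,0.01,0,0,0,0,0,0.015,0.015,0,0,0,0,0,0.015,0.02,0,0,0,0,0,0.015,0.025,0,0,0,0,0,0.015])

```text
time: 3.6
ee_pos: [0.5608, 0.1171, 0.0309]
tcp_rot: [-3.141, -0.001, 2.909]
wrist_force: [-3.8, -0.2, 6.1]
grip_width: 0.274
```

Emit:
apply_moves(targets=[0.005,0,0,0,0,0,0.015,0.01,0,0,0,0,0,0.015,0.015,0,0,0,0,0,0.015])

```text
time: 3.9
ee_pos: [0.5758, 0.1171, 0.0309]
tcp_rot: [-3.141, -0.001, 2.909]
wrist_force: [-3.6, 0.3, 7.0]
grip_width: 0.271
```

Emit:
apply_moves(targets=[0.005,0,0,0,0,0,0.015,0.01,0,0,0,0,0,0.015,0.02,0,0,0,0,0,0.015])

```text
time: 4.2
ee_pos: [0.5955, 0.1171, 0.0309]
tcp_rot: [-3.141, -0.001, 2.909]
wrist_force: [-3.8, 0.4, 5.8]
grip_width: 0.273
```

Emit:
apply_moves(targets=[0.001,0,0,0,0,0,0.015,0.002,0,0,0,0,0,0.015,0.003,0,0,0,0,0,0.015,0.004,0,0,0,0,0,0.015,0.005,0,0,0,0,0,0.015])

```text
time: 4.7
ee_pos: [0.6007, 0.1171, 0.0309]
tcp_rot: [-3.141, -0.001, 2.909]
wrist_force: [-4.3, 0.2, 7.2]
grip_width: 0.271
```

Emit:
apply_moves(targets=[0,0,0.0015,0,0,0,0.015,0,0,0.0015,0,0,0,0.055,0,0,0.0015,0,0,0,0.055,0,0,0.0015,0,0,0,0.055,0,0,0.0015,0,0,0,0.055,0,0,0.05,0,0,0,0.055,0,0,0.09,0,0,0,0.055])

```text
time: 5.4
ee_pos: [0.6002, 0.117, 0.1201]
tcp_rot: [-3.141, -0.003, 2.909]
wrist_force: [1.0, 0.3, -0.6]
grip_width: 0.625
```

```bash
python3 - <<'E'
from cell import manip
print(manip.observe())
E
```

```text
{'time': 5.4, 'joint_pos': array([ 1.36937017e-01,  1.28061803e-01,  1.37214382e+00, -5.35628904e-05,
        1.64410777e+00, -1.20102956e+00]), 'joint_velocities': array([-0.00107316, -0.15861989, -0.59006682, -0.00156692,  0.68856505,
       -0.00122573]), 'tau': array([ 7.19791604e-02, -4.27075732e+01, -3.51666248e+01,  9.19968181e-03,
       -4.55745896e-01, -1.24174425e-03]), 'ee_pos': array([0.60022412, 0.11701299, 0.12013968]), 'tcp_rot': array([-3.14055956e+00, -2.51754222e-03,  2.90875776e+00]), 'wrist_force': array([ 1.02710255,  0.25966112, -0.58627936]), 'torque': array([0.05625305, 0.00527736, 0.01482251]), 'grip_width': 0.6249293852219993}
```

Emit:
apply_moves(targets=[-0.043,-0.06,0,0,0,0.046,0.055,-0.087,-0.1205,0,0,0,0.046,0.055,-0.087,-0.1205,0,0,0,0.046,0.055,-0.087,-0.1205,0,0,0,0.046,0.055,-0.087,-0.1205,0,0,0,0.046,0.055,-0.087,-0.1205,-0.045,0,0,0.046,0.055,-0.087,-0.1205,-0.08,0,0,0.046,0.055,-0.087,-0.1205,-0.09,0,0,0.046,0.055,-0.087,-0.1205,-0.09,0,0,0.046,0.055])

```text
time: 6.3
ee_pos: [0.5133, -0.0024, 0.0287]
tcp_rot: [-3.141, -0.004, 2.956]
wrist_force: [-0.2, 0.2, 0.2]
grip_width: 0.625
```

Emit:
apply_moves(targets=[0,0,0,0,0,0,0.015,0,0,0,0,0,0,0.015,0,0,0,0,0,0,0.015,0,0,0,0,0,0,0.015,0,0,0,0,0,0,0.015,0,0,0,0,0,0,0.015])

```text
time: 6.9
ee_pos: [0.5146, -0.0036, 0.0309]
tcp_rot: [-3.142, 0.002, 2.955]
wrist_force: [1.2, -1.0, 3.4]
grip_width: 0.272
```

Emit:
apply_moves(targets=[0.0,0,-0.0015,0,0,0,0.015,0.0,0,-0.0015,0,0,0,0.015])

```text
time: 7.1
ee_pos: [0.5146, -0.0036, 0.0299]
tcp_rot: [-3.141, 0.002, 2.955]
wrist_force: [-1.5, -1.0, 6.9]
grip_width: 0.268
```

Emit:
apply_moves(targets=[0.005,0,0,0,0,0,0.015,0.01,0,0,0,0,0,0.015,0.015,0,0,0,0,0,0.015,0.02,0,0,0,0,0,0.015,0.025,0,0,0,0,0,0.015])

```text
time: 7.6
ee_pos: [0.5372, -0.0032, 0.0293]
tcp_rot: [-3.141, -0.005, 2.955]
wrist_force: [-10.4, 0.1, 10.6]
grip_width: 0.27
```

Emit:
apply_moves(targets=[0.005,0,0,0,0,0,0.015,0.01,0,0,0,0,0,0.015,0.015,0,0,0,0,0,0.015])

```text
time: 7.9
ee_pos: [0.5522, -0.0032, 0.0293]
tcp_rot: [-3.141, -0.005, 2.955]
wrist_force: [-10.2, 0.0, 10.5]
grip_width: 0.271
```

Emit:
apply_moves(targets=[0.005,0,0,0,0,0,0.015,0.01,0,0,0,0,0,0.015,0.02,0,0,0,0,0,0.015])

```text
time: 8.2
ee_pos: [0.572, -0.0031, 0.0293]
tcp_rot: [-3.141, -0.005, 2.955]
wrist_force: [-10.3, 0.9, 10.3]
grip_width: 0.269
```

Emit:
apply_moves(targets=[0.001,0,0,0,0,0,0.015,0.002,0,0,0,0,0,0.015,0.003,0,0,0,0,0,0.015,0.004,0,0,0,0,0,0.015,0.005,0,0,0,0,0,0.015])

```text
time: 8.7
ee_pos: [0.5771, -0.0032, 0.0293]
tcp_rot: [-3.141, -0.005, 2.955]
wrist_force: [-9.4, 0.6, 10.9]
grip_width: 0.276
```

Emit:
apply_moves(targets=[0,0,0.0015,0,0,0,0.015,0,0,0.0015,0,0,0,0.055,0,0,0.0015,0,0,0,0.055,0,0,0.0015,0,0,0,0.055,0,0,0.0015,0,0,0,0.055,0,0,0.05,0,0,0,0.055,0,0,0.0915,0,0,0,0.055,-0.05,-0.065,0.0915,0,0,0.141,0.055,-0.101,-0.13,0.0915,0,0,0.141,0.055,-0.101,-0.13,0.0915,0,0,0.141,0.055,-0.101,-0.13,0.0915,0,0,0.141,0.055,-0.101,-0.13,0.0915,0,0,0.141,0.055])

```text
time: 9.9
ee_pos: [0.4773, -0.1347, 0.1203]
tcp_rot: [-3.141, 0.001, 3.092]
wrist_force: [-0.2, 0.2, 0.2]
grip_width: 0.625
```

```bash
python3 - <<'E'
from cell import manip
import cv2
from h import *
o=manip.observe(); print(o["time"],o["ee_pos"],o["tcp_rot"],o["wrist_force"],o["grip_width"])
d=manip.get_image("wrist");cv2.imwrite("pics/w1.png",d["frame"][:,:,::-1])
print(wproj(bpts(.478,-.1335,-.046,.026),o["ee_pos"],o["tcp_rot"],d["hand_eye"]).round(0))
print(wproj(bpts(.478,-.1335,-.046,.058,.076,.024),o["ee_pos"],o["tcp_rot"],d["hand_eye"]).round(0))
E
```

```text
9.9 [ 0.47731279 -0.13469695  0.12034828] [-3.14143053e+00  7.27894738e-04  3.09246778e+00] [-0.23955936  0.15776379  0.17459693] 0.6251868009173325
[[365. 310.]
 [275. 311.]
 [271. 176.]
 [369. 176.]]
[[341. 325.]
 [299. 325.]
 [297. 192.]
 [343. 192.]]
```

View pics/w1.png

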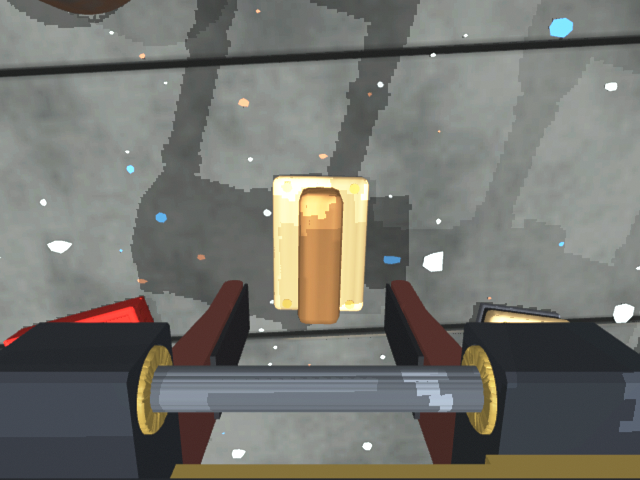

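Emit:
apply_moves(targets=[0,0,-0.045,0,0,0,0.055,0,0,-0.08,0,0,0,0.055,0,0,-0.089,0,0,0,0.055,0,0,-0.089,0,0,0,0.055,0,0,-0.089,0,0,0,0.055])

```text
time: 10.45
ee_pos: [0.4793, -0.133, 0.0328]
tcp_rot: [-3.141, 0.002, 3.097]
wrist_force: [0.3, -1.0, 0.7]
grip_width: 0.629
```

Emit:
apply_moves(targets=[0,0,0,0,0,0,0.015,0,0,0,0,0,0,0.015,0,0,0,0,0,0,0.015,0,0,0,0,0,0,0.015,0,0,0,0,0,0,0.015,0,0,0,0,0,0,0.015])

```text
time: 11.05
ee_pos: [0.4782, -0.1334, 0.0315]
tcp_rot: [-3.141, 0.001, 3.096]
wrist_force: [-0.3, -0.4, 2.1]
grip_width: 0.275
```

Emit:
apply_moves(targets=[0.005,0,-0.001,0,0,0,0.015,0.01,0,-0.001,0,0,0,0.015,0.015,0,-0.001,0,0,0,0.015])

```text
time: 11.35
ee_pos: [0.4927, -0.1336, 0.0306]
tcp_rot: [-3.141, -0.001, 3.095]
wrist_force: [-5.3, -0.2, 5.7]
grip_width: 0.272
```

Emit:
apply_moves(targets=[0.005,0,0,0,0,0,0.015,0.01,0,0,0,0,0,0.015,0.015,0,0,0,0,0,0.015])

```text
time: 11.65
ee_pos: [0.5078, -0.1336, 0.0306]
tcp_rot: [-3.141, -0.001, 3.096]
wrist_force: [-5.7, 0.8, 6.1]
grip_width: 0.275
```

Emit:
apply_moves(targets=[0.005,0,-0.0008,0,0,0,0.015,0.01,0,-0.0008,0,0,0,0.015,0.013,0,-0.0008,0,0,0,0.015])

```text
time: 11.95
ee_pos: [0.5209, -0.1337, 0.0302]
tcp_rot: [-3.141, -0.001, 3.096]
wrist_force: [-6.5, 0.5, 7.6]
grip_width: 0.271
```

Emit:
apply_moves(targets=[0.003,0,0,0,0,0,0.015,0.006,0,0,0,0,0,0.015])

```text
time: 12.15
ee_pos: [0.5267, -0.1337, 0.0302]
tcp_rot: [-3.141, -0.001, 3.096]
wrist_force: [-5.6, 0.1, 7.6]
grip_width: 0.272
```

Emit:
apply_moves(targets=[0.004,0,0.0018,0,0,0,0.015,0.008,0,0.0018,0,0,0,0.015])

```text
time: 12.35
ee_pos: [0.5352, -0.1335, 0.0312]
tcp_rot: [-3.141, -0.0, 3.096]
wrist_force: [-2.8, -0.5, 3.2]
grip_width: 0.27
```

Emit:
apply_moves(targets=[0.004,0,0,0,0,0,0.015,0.008,0,0,0,0,0,0.015])

```text
time: 12.55
ee_pos: [0.5431, -0.1334, 0.0311]
tcp_rot: [-3.142, -0.001, 3.096]
wrist_force: [-3.0, 0.5, 4.0]
grip_width: 0.272
```

Emit:
apply_moves(targets=[-0.003,0,-0.001,0,0,0,0.015,-0.006,0,-0.001,0,0,0,0.015,-0.009,0,-0.001,0,0,0,0.015])

```text
time: 12.85
ee_pos: [0.535, -0.1334, 0.031]
tcp_rot: [-3.141, 0.003, 3.096]
wrist_force: [2.4, -0.3, 5.7]
grip_width: 0.275
```

Emit:
apply_moves(targets=[0.003,0,0,0,0,0,0.015,0.006,0,0,0,0,0,0.015,0.009,0,0,0,0,0,0.015])

```text
time: 13.15
ee_pos: [0.5409, -0.1335, 0.0301]
tcp_rot: [-3.141, -0.005, 3.095]
wrist_force: [-6.7, 0.1, 8.9]
grip_width: 0.273
```

Emit:
apply_moves(targets=[0,0,0.001,0,0,0,0.015,0,0,0.001,0,0,0,0.055,0,0,0.001,0,0,0,0.055,0,0,0.001,0,0,0,0.055,0,0,0.001,0,0,0,0.055,0,0,0.05,0,0,0,0.055,0,0,0.09,0,0,0,0.055,0.018,0.065,0.09,0,0,-0.141,0.055,0.036,0.13,0.09,0,0,-0.141,0.055,0.036,0.13,0.09,0,0,-0.141,0.055,0.036,0.13,0.09,0,0,-0.141,0.055,0.036,0.13,0.05,0,0,-0.141,0.055,0.036,0.13,0.015,0,0,-0.141,0.055,0.036,0.13,0.001,0,0,-0.141,0.055,0.036,0.13,0.001,0,0,-0.141,0.055])

```text
time: 14.65
ee_pos: [0.5775, -0.0039, 0.0288]
tcp_rot: [-3.141, -0.004, 2.954]
wrist_force: [-0.1, -0.9, 0.0]
grip_width: 0.623
```

Emit:
apply_moves(targets=[0,0,0,0,0,0,0.015,0,0,0,0,0,0,0.015,0,0,0,0,0,0,0.015,0,0,0,0,0,0,0.015,0,0,0,0,0,0,0.015,0,0,0,0,0,0,0.015])

```text
time: 15.25
ee_pos: [0.5795, -0.0035, 0.0319]
tcp_rot: [-3.142, 0.002, 2.955]
wrist_force: [0.4, -1.1, 2.8]
grip_width: 0.27
```

Emit:
apply_moves(targets=[-0.004,0,-0.001,0,0,0,0.015,-0.008,0,-0.001,0,0,0,0.015,-0.012,0,-0.001,0,0,0,0.015])

```text
time: 15.55
ee_pos: [0.5686, -0.0033, 0.0317]
tcp_rot: [3.141, 0.005, 2.955]
wrist_force: [4.4, 0.4, 4.6]
grip_width: 0.267
```

Emit:
apply_moves(targets=[-0.004,0,0,0,0,0,0.015,-0.008,0,0,0,0,0,0.015])

```text
time: 15.75
ee_pos: [0.5606, -0.0033, 0.0317]
tcp_rot: [3.141, 0.005, 2.955]
wrist_force: [4.3, -1.1, 3.1]
grip_width: 0.275
```

Emit:
apply_moves(targets=[0.004,0,0,0,0,0,0.015,0.008,0,0,0,0,0,0.015,0.012,0,0,0,0,0,0.015])

```text
time: 16.05
ee_pos: [0.5688, -0.0032, 0.0304]
tcp_rot: [-3.141, -0.005, 2.955]
wrist_force: [-9.6, -0.2, 9.9]
grip_width: 0.27
```

Emit:
apply_moves(targets=[0.004,0,0,0,0,0,0.015,0.008,0,0,0,0,0,0.015])

```text
time: 16.25
ee_pos: [0.5769, -0.0032, 0.0305]
tcp_rot: [-3.141, -0.005, 2.955]
wrist_force: [-9.9, -0.2, 9.5]
grip_width: 0.271
```

Emit:
apply_moves(targets=[0,0,0,0,0,0,0.015,0,0,0.02,0,0,0,0.015,0,0,0.05,0,0,0,0.015,0,0,0.09,0,0,0,0.015,-0.01,0.03,0.09,0,0,0.05,0.015,-0.02,0.07,0.09,0,0,0.1,0.015,-0.03,0.11,0.09,0,0,0.175,0.015,-0.035,0.15,0.09,0,0,0.175,0.015,-0.04,0.19,0.09,0,0,0.175,0.015,-0.043,0.23,0.09,0,0,0.175,0.015,-0.043,0.26,0.09,0,0,0.175,0.015,-0.043,0.275,0.09,0,0,0.175,0.015,-0.043,0.275,0.09,0,0,0.175,0.015,-0.043,0.275,0.09,0,0,0.175,0.015,-0.043,0.275,0.09,0,0,0.175,0.015], force=40)

```text
time: 17.75
ee_pos: [0.5362, 0.2701, 0.1198]
tcp_rot: [-3.141, -0.001, 3.128]
wrist_force: [0.7, 0.6, -4.4]
grip_width: 0.273
```

```bash
python3 - <<'E'
from cell import manip
import cv2
from h import *
o=manip.observe(); print(o["time"],o["ee_pos"],o["tcp_rot"],o["wrist_force"],o["grip_width"])
d=manip.get_image("wrist");cv2.imwrite("pics/w2.png",d["frame"][:,:,::-1])
x,y,z=o["ee_pos"]
print(wproj(bpts(x,y,-.012,z-.0315+.026),o["ee_pos"],o["tcp_rot"],d["hand_eye"]).round(0))
print(wproj(bpts(.5362,.2701,-.012,.02,.124,.094),o["ee_pos"],o["tcp_rot"],d["hand_eye"]).round(0))
d=manip.get_image("top");cv2.imwrite("pics/t2.png",d["frame"][:,:,::-1])
E
```

```text
17.75 [0.53616318 0.27010129 0.1197545 ] [-3.14059003e+00 -7.09754942e-04  3.12820613e+00] [ 0.70985379  0.56145175 -4.43149669] 0.2727503825868357
[[384. 391.]
 [253. 391.]
 [244. 199.]
 [392. 199.]]
[[388. 333.]
 [247. 333.]
 [239. 142.]
 [397. 142.]]
```

View pics/w2.png

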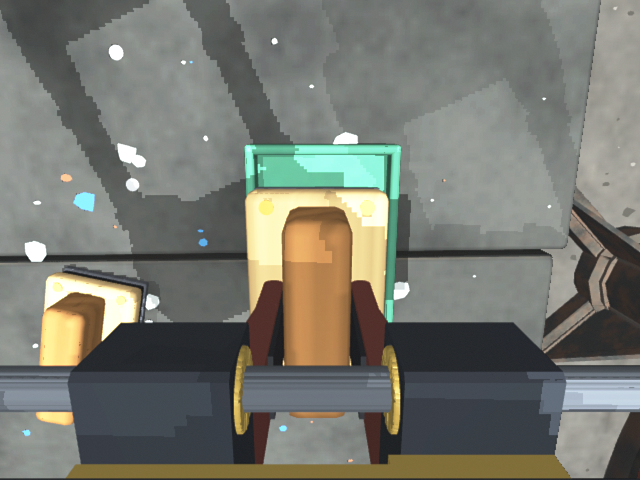

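View pics/t2.png

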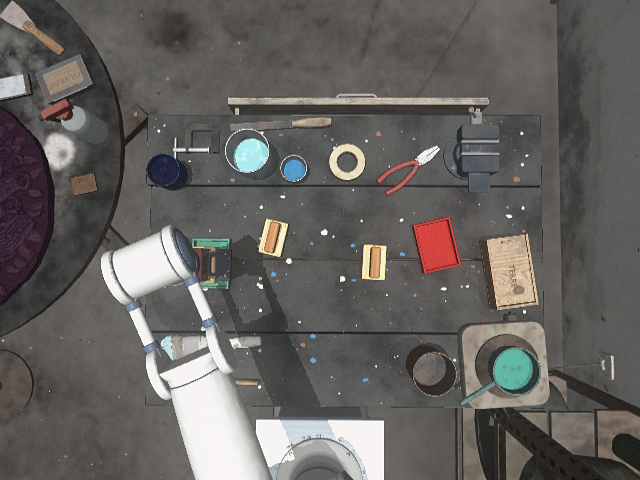

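Emit:
apply_moves(targets=[0.004,0.001,-0.03,0,0,0,0.015,0.004,0.001,-0.055,0,0,0,0.015,0.004,0.001,-0.07,0,0,0,0.015,0.004,0.001,-0.08,0,0,0,0.015,0.004,0.001,-0.083,0,0,0,0.015,0.004,0.001,-0.083,0,0,0,0.015,0.004,0.001,-0.083,0,0,0,0.015])

```text
time: 18.55
ee_pos: [0.5408, 0.273, 0.0385]
tcp_rot: [3.14, 0.002, 3.13]
wrist_force: [-0.3, -0.4, -3.2]
grip_width: 0.271
```

```bash
python3 - <<'E'
from cell import manip
import cv2
o=manip.observe(); print(o["time"],o["ee_pos"],o["tcp_rot"],o["wrist_force"],o["grip_width"])
d=manip.get_image("wrist");cv2.imwrite("pics/w3.png",d["frame"][:,:,::-1])
E
```

```text
18.55 [0.54080251 0.27304558 0.03850744] [3.14043372e+00 2.24915440e-03 3.12981508e+00] [-0.32426151 -0.42886464 -3.23120016] 0.2706404173392592
```

View pics/w3.png

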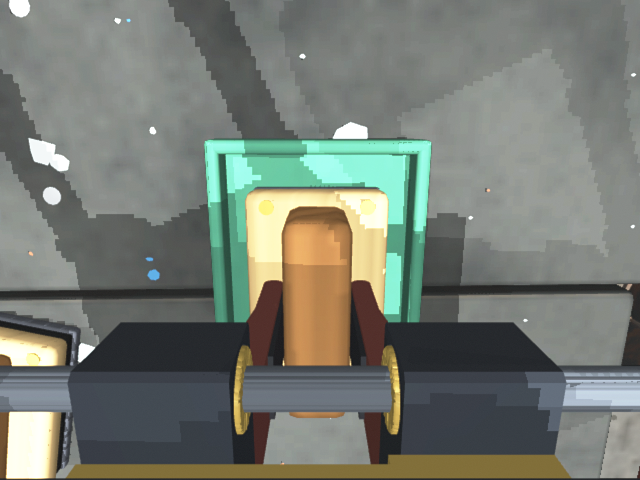

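Emit:
apply_moves(targets=[0,0,-0.0015,0,0,0,0.015,0,0,-0.0015,0,0,0,0.055,0,0,-0.0015,0,0,0,0.055,0,0,-0.0015,0,0,0,0.055,0,0,-0.0015,0,0,0,0.055,0,0,0.04,0,0,0,0.055,0,0,0.083,0,0,0,0.055,0.02,-0.05,0.083,0,0,-0.1,0.055,0.04,-0.1,0.083,0,0,-0.221,0.055,0.061,-0.1555,0.083,0,0,-0.221,0.055,0.061,-0.1555,0.083,0,0,-0.221,0.055,0.061,-0.1555,0.083,0,0,-0.221,0.055])

```text
time: 19.8
ee_pos: [0.6016, 0.1149, 0.12]
tcp_rot: [-3.141, -0.0, 2.905]
wrist_force: [0.0, 0.8, 0.9]
grip_width: 0.629
```

```bash
python3 - <<'E'
from cell import manip
import cv2
from h import *
o=manip.observe(); print(o["time"],o["ee_pos"],o["tcp_rot"],o["wrist_force"],o["grip_width"])
d=manip.get_image("wrist");cv2.imwrite("pics/w4.png",d["frame"][:,:,::-1])
print(wproj(bpts(.601,.117,-.231,.026),o["ee_pos"],o["tcp_rot"],d["hand_eye"]).round(0))
E
```

```text
19.8 [0.60161959 0.11493114 0.11998682] [-3.14140184e+00 -7.27105334e-05  2.90523252e+00] [0.03104419 0.84786627 0.92654511] 0.6287256781956023
[[366. 308.]
 [276. 308.]
 [272. 174.]
 [370. 173.]]
```

View pics/w4.png

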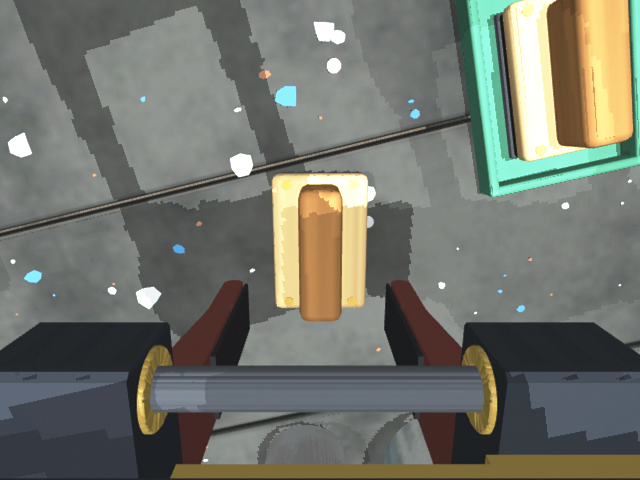

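Emit:
apply_moves(targets=[0,0,-0.045,0,0,0,0.055,0,0,-0.08,0,0,0,0.055,0,0,-0.0885,0,0,0,0.055,0,0,-0.0885,0,0,0,0.055,0,0,-0.0885,0,0,0,0.015,0,0,-0.0885,0,0,0,0.015,0,0,-0.0885,0,0,0,0.015,0,0,-0.0885,0,0,0,0.015,0,0,-0.0885,0,0,0,0.015,0,0,-0.0885,0,0,0,0.015], force=25)

```text
time: 20.85
ee_pos: [0.6016, 0.1172, 0.0324]
tcp_rot: [3.141, 0.001, 2.909]
wrist_force: [0.7, -0.0, 2.2]
grip_width: 0.27
```

Emit:
apply_moves(targets=[-0.004,0,-0.0015,0,0,0,0.015,-0.008,0,-0.0015,0,0,0,0.015,-0.012,0,-0.0015,0,0,0,0.015])

```text
time: 21.15
ee_pos: [0.5904, 0.1172, 0.0319]
tcp_rot: [3.14, 0.004, 2.909]
wrist_force: [3.2, 0.0, 5.7]
grip_width: 0.271
```

Emit:
apply_moves(targets=[-0.004,0,0,0,0,0,0.015,-0.008,0,0,0,0,0,0.015])

```text
time: 21.35
ee_pos: [0.5823, 0.1172, 0.0319]
tcp_rot: [3.14, 0.004, 2.909]
wrist_force: [3.5, 0.4, 5.7]
grip_width: 0.273
```

Emit:
apply_moves(targets=[0.004,0,0,0,0,0,0.015,0.008,0,0,0,0,0,0.015,0.012,0,0,0,0,0,0.015])

```text
time: 21.65
ee_pos: [0.5923, 0.1173, 0.0313]
tcp_rot: [-3.142, -0.001, 2.909]
wrist_force: [-4.1, -0.4, 9.1]
grip_width: 0.274
```

Emit:
apply_moves(targets=[0.004,0,0,0,0,0,0.015,0.008,0,0,0,0,0,0.015])

```text
time: 21.85
ee_pos: [0.6004, 0.1173, 0.0313]
tcp_rot: [3.142, -0.001, 2.909]
wrist_force: [-4.5, 0.4, 8.4]
grip_width: 0.269
```

Emit:
apply_moves(targets=[0,0,0.0015,0,0,0,0.015,0,0,0.0015,0,0,0,0.055,0,0,0.0015,0,0,0,0.055,0,0,0.0015,0,0,0,0.055,0,0,0.0015,0,0,0,0.055,0,0,0.05,0,0,0,0.055,0,0,0.09,0,0,0,0.055,-0.01,-0.045,0.09,0,0,0.1,0.055,-0.02,-0.09,0.09,0,0,0.187,0.055,-0.03,-0.135,0.09,0,0,0.187,0.055,-0.04,-0.18,0.09,0,0,0.187,0.055,-0.05,-0.22,0.09,0,0,0.187,0.055,-0.058,-0.2505,0.09,0,0,0.187,0.055,-0.058,-0.2505,0.09,0,0,0.187,0.055,-0.058,-0.2505,0.045,0,0,0.187,0.055,-0.058,-0.2505,0.01,0,0,0.187,0.055,-0.058,-0.2505,0.0015,0,0,0.187,0.055,-0.058,-0.2505,0.0015,0,0,0.187,0.055])

```text
time: 23.65
ee_pos: [0.542, -0.1323, 0.0301]
tcp_rot: [3.14, -0.004, 3.097]
wrist_force: [0.8, -0.4, 0.2]
grip_width: 0.626
```

Emit:
apply_moves(targets=[0,0,0,0,0,0,0.015,0,0,0,0,0,0,0.015,0,0,0,0,0,0,0.015,0,0,0,0,0,0,0.015,0,0,0,0,0,0,0.015,0,0,0,0,0,0,0.015])

```text
time: 24.25
ee_pos: [0.5436, -0.1335, 0.0324]
tcp_rot: [-3.141, 0.002, 3.096]
wrist_force: [0.2, 0.2, 2.2]
grip_width: 0.273
```

Emit:
apply_moves(targets=[-0.004,0,-0.0015,0,0,0,0.015,-0.008,0,-0.0015,0,0,0,0.015,-0.012,0,-0.0015,0,0,0,0.015])

```text
time: 24.55
ee_pos: [0.5326, -0.1336, 0.0318]
tcp_rot: [-3.141, 0.005, 3.096]
wrist_force: [4.1, 0.4, 5.8]
grip_width: 0.269
```

Emit:
apply_moves(targets=[-0.004,0,0,0,0,0,0.015,-0.008,0,0,0,0,0,0.015])

```text
time: 24.75
ee_pos: [0.5245, -0.1336, 0.0318]
tcp_rot: [-3.141, 0.005, 3.096]
wrist_force: [4.7, -0.0, 4.9]
grip_width: 0.273
```

Emit:
apply_moves(targets=[0.004,0,0,0,0,0,0.015,0.008,0,0,0,0,0,0.015,0.012,0,0,0,0,0,0.015])

```text
time: 25.05
ee_pos: [0.5336, -0.1337, 0.031]
tcp_rot: [-3.141, -0.003, 3.095]
wrist_force: [-7.3, -0.2, 9.2]
grip_width: 0.274
```

Emit:
apply_moves(targets=[0.004,0,0,0,0,0,0.015,0.008,0,0,0,0,0,0.015])

```text
time: 25.25
ee_pos: [0.5417, -0.1337, 0.031]
tcp_rot: [-3.141, -0.003, 3.095]
wrist_force: [-7.0, -0.4, 9.4]
grip_width: 0.27
```

Emit:
apply_moves(targets=[0,0,0.0015,0,0,0,0.015,0,0,0.0015,0,0,0,0.055,0,0,0.0015,0,0,0,0.055,0,0,0.0015,0,0,0,0.055,0,0,0.0015,0,0,0,0.055,0,0,0.05,0,0,0,0.055,0,0,0.09,0,0,0,0.055,0.01,0.045,0.09,0,0,-0.1,0.055,0.02,0.09,0.09,0,0,-0.187,0.055,0.03,0.135,0.09,0,0,-0.187,0.055,0.04,0.18,0.09,0,0,-0.187,0.055,0.05,0.22,0.09,0,0,-0.187,0.055,0.058,0.2505,0.09,0,0,-0.187,0.055,0.058,0.2505,0.09,0,0,-0.187,0.055,0.058,0.2505,0.045,0,0,-0.187,0.055,0.058,0.2505,0.01,0,0,-0.187,0.055,0.058,0.2505,0.0015,0,0,-0.187,0.055,0.058,0.2505,0.0015,0,0,-0.187,0.055])

```text
time: 27.05
ee_pos: [0.5998, 0.1163, 0.03]
tcp_rot: [-3.14, -0.004, 2.908]
wrist_force: [-0.1, -0.3, 0.7]
grip_width: 0.625
```

Emit:
apply_moves(targets=[0,0,0,0,0,0,0.015,0,0,0,0,0,0,0.015,0,0,0,0,0,0,0.015,0,0,0,0,0,0,0.015,0,0,0,0,0,0,0.015,0,0,0,0,0,0,0.015], force=40)

```text
time: 27.65
ee_pos: [0.6015, 0.1172, 0.0324]
tcp_rot: [3.141, 0.001, 2.909]
wrist_force: [0.2, -0.5, 2.2]
grip_width: 0.268
```

Emit:
apply_moves(targets=[0,0,0.02,0,0,0,0.015,0,0,0.05,0,0,0,0.015,0,0,0.09,0,0,0,0.015,0,-0.03,0.09,0,0,0.05,0.015,0,-0.07,0.09,0,0,0.12,0.015,0,-0.11,0.09,0,0,0.2,0.015,0,-0.15,0.09,0,0,0.28,0.015,0,-0.19,0.09,0,0,0.36,0.015,0,-0.23,0.09,0,0,0.457,0.015,-0.01,-0.27,0.09,0,0,0.457,0.015,-0.017,-0.31,0.09,0,0,0.457,0.015,-0.017,-0.35,0.09,0,0,0.457,0.015,-0.017,-0.38,0.09,0,0,0.457,0.015,-0.017,-0.4,0.09,0,0,0.457,0.015,-0.017,-0.4065,0.09,0,0,0.457,0.015,-0.017,-0.4065,0.09,0,0,0.457,0.015,-0.017,-0.4065,0.09,0,0,0.457,0.015])

```text
time: 29.35
ee_pos: [0.5843, -0.2879, 0.1214]
tcp_rot: [3.14, -0.0, -2.916]
wrist_force: [0.7, -0.0, -3.7]
grip_width: 0.273
```

```bash
python3 - <<'E'
from cell import manip
import cv2
from h import *
o=manip.observe(); print(o["time"],o["ee_pos"],o["tcp_rot"],o["wrist_force"],o["grip_width"])
d=manip.get_image("wrist");cv2.imwrite("pics/w5.png",d["frame"][:,:,::-1])
x,y,z=o["ee_pos"]
print(wproj(bpts(x,y,.224,z-.0315+.026),o["ee_pos"],o["tcp_rot"],d["hand_eye"]).round(0))
print(wproj(bpts(.5835,-.2904,.224,.02,.124,.094),o["ee_pos"],o["tcp_rot"],d["hand_eye"]).round(0))
E
```

```text
29.35 [ 0.58426    -0.28787865  0.12135493] [ 3.14041039e+00 -1.47608225e-04 -2.91619050e+00] [ 0.67670102 -0.01491947 -3.69474688] 0.27251261155792966
[[383. 391.]
 [253. 391.]
 [245. 199.]
 [392. 199.]]
[[384. 330.]
 [244. 330.]
 [235. 140.]
 [393. 140.]]
```

View pics/w5.png

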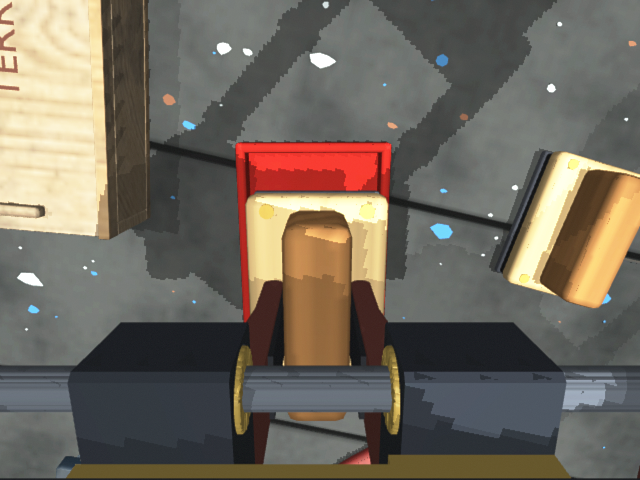

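Emit:
apply_moves(targets=[0.004,0,-0.03,0,0,0,0.015,0.004,0,-0.055,0,0,0,0.015,0.004,0,-0.07,0,0,0,0.015,0.004,0,-0.08,0,0,0,0.015,0.004,0,-0.0835,0,0,0,0.015,0.004,0,-0.0835,0,0,0,0.015,0.004,0,-0.0835,0,0,0,0.015])

```text
time: 30.1
ee_pos: [0.5887, -0.2897, 0.0397]
tcp_rot: [-3.14, 0.002, -2.917]
wrist_force: [0.3, 0.0, -4.3]
grip_width: 0.272
```

```bash
python3 - <<'E'
from cell import manip
import cv2
o=manip.observe(); print(o["time"],o["ee_pos"],o["tcp_rot"],o["wrist_force"],o["grip_width"])
d=manip.get_image("wrist");cv2.imwrite("pics/w6.png",d["frame"][:,:,::-1])
E
```

```text
30.1 [ 0.58870645 -0.28969338  0.03967011] [-3.13996830e+00  1.71068300e-03 -2.91735741e+00] [ 0.32084415  0.00679428 -4.31554816] 0.2715838788506087
```

View pics/w6.png

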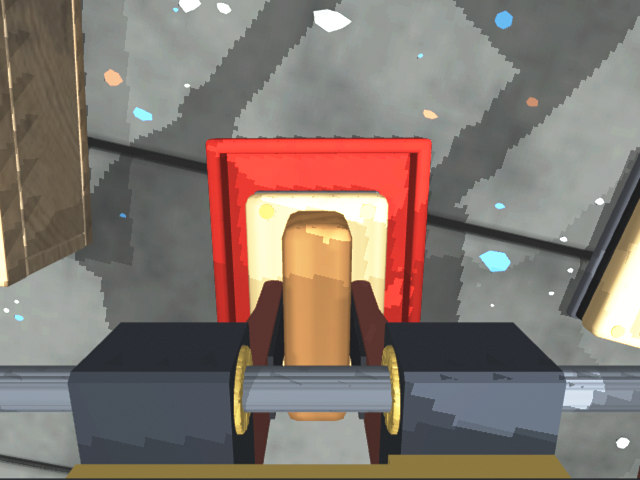

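Emit:
apply_moves(targets=[0,0,-0.002,0,0,0,0.015,0,0,-0.002,0,0,0,0.015,0,0,-0.002,0,0,0,0.055,0,0,-0.002,0,0,0,0.055,0,0,-0.002,0,0,0,0.055,0,0,-0.002,0,0,0,0.055,0,0,0.04,0,0,0,0.055,0,0,0.083,0,0,0,0.055,0,0,0.13,0,0,0,0.055,-0.04,0.03,0.16,0,0,0,0.055,-0.08,0.06,0.18,0,0,0,0.055,-0.12,0.1,0.2,0,0,0,0.055,-0.16,0.14,0.2,0,0,0,0.055,-0.19,0.18,0.2,0,0,0,0.055,-0.2,0.22,0.2,0,0,0,0.055,-0.2,0.26,0.2,0,0,0,0.055,-0.2,0.28,0.2,0,0,0,0.055,-0.2,0.28,0.2,0,0,0,0.055,-0.2,0.28,0.2,0,0,0,0.055])

```text
time: 32.05
ee_pos: [0.388, -0.0093, 0.2383]
tcp_rot: [-3.141, 0.0, -2.916]
wrist_force: [0.6, -0.3, 0.3]
grip_width: 0.623
```

```bash
python3 - <<'E'
from cell import manip
import cv2
o=manip.observe(); print(o["time"],o["ee_pos"],o["wrist_force"])
for n in ("top","side"):
    im=manip.get_image(n)["frame"][:,:,::-1]; cv2.imwrite(f"pics/{n}9.png",im)
    if n=="top":
        a=cv2.resize(im[205:305,180:280],None,fx=4,fy=4,interpolation=cv2.INTER_CUBIC);b=cv2.resize(im[200:300,375:475],None,fx=4,fy=4,interpolation=cv2.INTER_CUBIC)
        cv2.imwrite("pics/crop9.png",cv2.hconcat([a,b]))
    else: cv2.imwrite("pics/scrop9.png",cv2.resize(im[60:260,240:480],None,fx=3,fy=3,interpolation=cv2.INTER_CUBIC))
E
```

```text
32.05 [ 0.3880263  -0.00932308  0.23831373] [ 0.58754647 -0.26147599  0.27589469]
```

View pics/crop9.png

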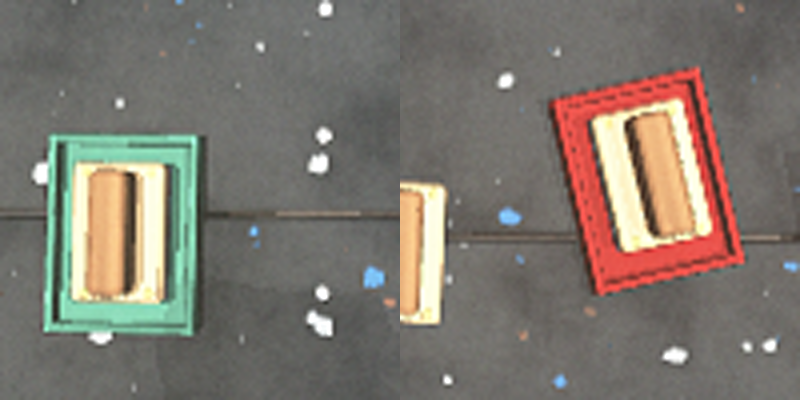

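View pics/scrop9.png

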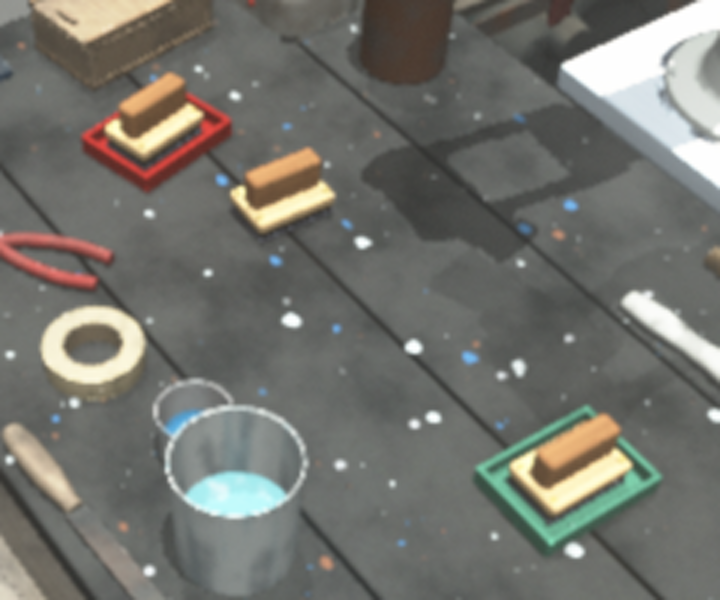

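```bash
python3 - <<'E'
from h import *
quad([(72,162),(170,165),(165,302),(70,300)],.031,(180,205),4,"Bg")
quad([(48,135),(204,137),(197,334),(44,331)],.02,(180,205),4,"G")
quad([(190,117),(282,99),(311,235),(221,252)],.031,(375,200),4,"Ar")
quad([(153,100),(299,68),(344,262),(197,294)],.02,(375,200),4,"R")
E
```

```text
Bg c [0.5372 0.2703] yaw -0.012 perp -0.022 size 0.0846 0.0596
G c [0.536  0.2702] yaw -0.014 perp -0.012 size 0.1219 0.0962
Ar c [ 0.5865 -0.2901] yaw 0.211 perp 0.194 size 0.0851 0.0569
R c [ 0.5837 -0.2908] yaw 0.219 perp 0.219 size 0.123 0.0929
```

Both blocks sit within about 3 mm of their tray centres, and the middle block is flat on the bench. I'm handing in.

```bash
python3 -c "
from cell import manip
print(manip.close_job())"
```

```text
the job is handed in; nothing more can be done
None
```

The job is handed in at about 32 s of the 72 s allowed. The hardest-dragging block is in the green tray, the easiest-sliding one is in the red tray, and the middle one is on the bench.

**Feeling the blocks:** I dragged each block about 65 mm along +x with the rail gripped. The largest upward force on the wrist was about 11 N, so with the block's weight at most about 15 N on the bench, under the 25 N limit.

| Block (by start position) | Drag force / load, both directions | Placed |
|---|---|---|
| Left | about 0.36 | red tray (easiest) |
| Centre | about 0.69 | green tray (hardest) |
| Right | about 0.54 | stays on the bench, never lifted (middle) |

**Last checks (top and side pictures):** The block in the green tray is about 1 mm off centre and the one in the red tray about 3 mm off. Both look flat, as does the middle block on the bench. The tape roll and pan look undisturbed and I never went near the pliers. The arm was clear of everything.

**What disagreed:**
- The measured ratios did not match the stated friction values (0.24, 0.5, 0.95), with the easiest reading too high and the hardest too low.
- The first runs on the right block were scattered, between 0.26 and 0.58, so I felt all three a second time.
- The order was the same in the repeat, and I placed the blocks by that order.

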